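# Tip the grinding balls off the sorting board and tray the flat disc

## Robot

A 6-joint arm with a two-finger parallel gripper is mounted at the origin on the work surface. World frame = base frame: x ahead of the robot, y to its left, z up, the work surface at z = 0. Lengths are in m, angles in rad, forces in N, time in s.
With the tool pointing down it reaches from about 0.3 to 0.775 m from the base axis. Payload 14.6 kg.
Tool frame: the origin (TCP) lies on the centre line of the jaws, within the pads' length; the fingertips stand 25 mm ahead of it and the grasp point (between the pads) lies 6 mm ahead of it (ctrl.tip_reach is the distance from the TCP to the fingertips, in m); z points along the fingers, y is the line along which they close (so a half turn about z gives the same grasp; the last joint's range is limited). The gripper opens to 94 mm and grips with 3 to 60 N. Pads are 16 mm wide; open, the fingers measure 119 mm over their backs; the gripper's body (75 mm by 177 mm) begins 78 mm behind the grasp point.
Start: joints at [-1.363, 0.3, 1.521, -0, 1.321, -0.067], TCP at [0.149, -0.529, 0.23] pointing down, gripper open.
Joint ranges: [-3.03, 3.03], [-0.79, 2.21], [0.23, 2.52], [-1.04, 4.18], [0, 3.07], [-2.55, 2.55]. Speed limits (rad/s): [2.22, 2.22, 2.57, 3.14, 3.14, 3.14].

## Interface

Orientations are given as [roll, pitch, yaw] about the fixed x, y, z axes, in that order (R = Rz(yaw) Ry(pitch) Rx(roll)).
In Python, from station import ctrl gives the robot as it stands. The module is installed in compiled form; this text tells all that it offers.
- The arm moves only by the tool apply_moves, never from a script. Its argument "deltas" is a list of rows, each a list of 7 numbers: the closure in counts, from 0 (fully open) to 255 (shut), then the shift along the world's x, y, z in cm, then the turn, a rotation vector about the world's x, y, z in rad. In form: [[jaw, tx, ty, tz, ax, ay, az], ...]. A call has 1 to 10 rows; each row shifts and turns the commanded pose from where the row before left it; what a row does not reach is not made up. A row lasts 1/10 s, in which the tool goes at most 50 mm and 8.59 degrees, less where a joint would pass 70% of its speed; a pose out of reach is approached as far as the arm can. A call with a gripper value outside its range is refused whole. The fingers move at their own pace and stop on an object; "grip_force" is the grip in N (left out, the last holds). Time passes only in rows, so rows that do not move let the fingers close. It gives the time, the measured TCP pose, the force, the opening and the grip force at its end, in the units of the state.
- ctrl.get_obs(): the state, without advancing time (a new reading comes with each control period).
- ctrl.camera(name): name is "side" or "top" or "wrist"; returns a dict with "img" (420x560x3 uint8, red, green, blue), "K" (3x3 intrinsics, pixels), "pose" (4x4, takes a point from camera to world coordinates); the wrist camera has in their place "hand_eye" (4x4, takes a point from camera to tool coordinates, whose origin is the TCP and whose axes are the flange's). Camera axes: x right, y up, looking along -z (the intrinsics and any distortion apply to the point x, -y, -z); pixel columns grow to the right and rows downward; lengths in m; the calibration is good to about 2 mm. A picture is of the moment at which its call begins: read the wrist's pose just before it. There is no depth.
- ctrl.hand_in(): hands the job in; it is judged then, once.
The state is a dict: "time_s": time; "qpos": joint angles; "joint_vel": joint speeds; "tau": joint torques, N m; "ee_pos": TCP position; "eef_rot": TCP orientation; "force": force on the tool from outside, world axes, zero at the start; "moment": the same for the moment, N m; "grip_width": finger opening in m; "grip_force": force on a finger pad.
Only numpy, scipy, OpenCV 4.12 (cv2) and the standard library are available. Lean on these libraries where they do the work, as an engineer would, in place of code of your own. Each camera call takes 0.05 s, during which the arm holds its last target. There are 200 camera calls.

## Task

Lift the handle of the hinged wooden sorting board so that the two steel balls roll off into the trough at its far edge while the flat steel disc stays on the board, then lower the board fully again. Then pick the disc off the board and lay it flat in the small square steel tray.

Things in the scene. Friction and masses are not known exactly. Their poses are not given: they have to be found in the camera images.
- board (a joint): Tilt of the wooden sorting board, rad: 0 = fully down (at rest, leaning 0.03 back towards the handle, where the balls lie still), grows as the handle is lifted, stop at 0.45. The balls roll off somewhere beyond 0.05; 0.3 to 0.4 for a second or two sends them off, and the disc stays even at the stop. The hinge is free: the board (0.4 kg) falls back when let go.
- handle (a point): Grip point on the board's wooden handle, a bar 18 mm wide (y) and 16 mm high that sticks out 68 mm from the middle of the board's edge nearest the robot. The point is mid-section, 40 mm out from that edge, about 50 mm above the bench when down. Axes turn with the board: x from the handle to the hinge, y along the hinge, z up when down.
- hinge (a point): Middle of the hinge axis (along y), at the board's far edge, 55 mm above the bench and 240 mm from the handle's point along its x. The board is 200 mm (x) by 260 mm (y) and 8 mm thick, with 12 mm high, 6 mm thick rims on three sides; the hinge edge is open. Same axes as the handle when down; does not move.
- ball1_center (a point): Centre of a steel ball, 24 mm in diameter, 56 g, on the board.
- ball2_center (a point): Centre of the other steel ball, the same, on the board.
- disc_center (a point): Centre (half-way up) of the flat steel disc on the board, 40 mm in diameter, 8 mm thick, 78 g; z is its axis. It lies flat, 4 mm above the board's surface. Not the same-looking spare disc that lies on the bench.
- trough (a point): Centre of the inner floor, 5 mm above the bench, of the catch trough beyond the board's hinge edge; inside 80 mm (x) by 276 mm (y), aluminium, with clear guards up to 81 mm. Fixed to the sorter; same axes as the handle when the board is down.
- tray_floor (a point): Centre of the inner floor, 4 mm above the bench, of the small square dark steel tray that stands on the bench to the left or right of the board (a round glass dish stands on the other side). Inside 122 mm by 122 mm, walls 4 mm thick, rim 16 mm above this floor; x and y are parallel to its walls. It does not move.

How it is judged:
On the way, in this order (a step that is already met when the one before it is completed fails the run):
1. the board is tilted (handle lifted, more than 0.1 rad) with the disc on it (value of joint board above 0.1 rad and x of disc_center in the frame of handle between 0.03 and 0.25 m and y of disc_center in the frame of handle between -0.14 and 0.14 m and z of disc_center in the frame of handle between 0 and 0.05 m), for 0.2 s.
2. both balls lie in the trough, the board is down again (below 0.05 rad) and the disc is still on it (x of ball1_center in the frame of trough between -0.05 and 0.05 m and y of ball1_center in the frame of trough between -0.145 and 0.145 m and z of ball1_center in the frame of trough between -0.01 and 0.03 m and x of ball2_center in the frame of trough between -0.05 and 0.05 m and y of ball2_center in the frame of trough between -0.145 and 0.145 m and z of ball2_center in the frame of trough between -0.01 and 0.03 m and value of joint board below 0.05 rad and x of disc_center in the frame of handle between 0.03 and 0.25 m and y of disc_center in the frame of handle between -0.14 and 0.14 m and z of disc_center in the frame of handle between 0 and 0.05 m), for 0.2 s.
At the end, for the whole second after the job is handed in: Both balls lie in the trough; the board is down (below 0.05 rad); the disc lies flat (within 0.15 rad) on the floor of the square tray, anywhere within its walls (x of ball1_center in the frame of trough between -0.05 and 0.05 m and y of ball1_center in the frame of trough between -0.145 and 0.145 m and z of ball1_center in the frame of trough between -0.01 and 0.03 m and x of ball2_center in the frame of trough between -0.05 and 0.05 m and y of ball2_center in the frame of trough between -0.145 and 0.145 m and z of ball2_center in the frame of trough between -0.01 and 0.03 m and value of joint board below 0.05 rad and x of disc_center in the frame of tray_floor between -0.047 and 0.047 m and y of disc_center in the frame of tray_floor between -0.047 and 0.047 m and z of disc_center in the frame of tray_floor between -0.005 and 0.012 m and angle between the z axis of disc_center and the z axis of tray_floor, either way round below 0.15 rad); the robot touches nothing.
It also fails if it takes over 59 s, if anything falls off the work surface, if the arm or the gripper's body presses on something with over 40 N, if the wrist force passes 120 N, or if a joint passes its speed limit or range.

## Working session

There is one attempt and no reset: what is moved stays moved. The work goes in short steps, Python scripts to look and compute and a tool call to move; the robot and the scene stay as the last step left them, time stands still between calls to the robot, and variables do not carry over. Pictures are saved under pics/ and viewed, at most 10 in all, crops included, and the job is handed in when it is done.

Besides the shell and the picture viewer there is one more tool, called after "Emit:" as name(argument=value, ...), one argument or row to a line, values as JSON. apply_moves: Moves the arm, as the interface text tells. Its arguments: {"type":"object","properties":{"deltas":{"type":"array"},"grip_force":{"type":"number"}},"required":["deltas"]}

```bash
mkdir -p pics; cat > h.py <<'E'
import numpy as np, cv2
from station import ctrl
from scipy.spatial.transform import Rotation as R
def cam(n):
    o=ctrl.get_obs(); c=ctrl.camera(n)
    if 'pose' in c: P=np.array(c['pose'])
    else:
        T=np.eye(4); T[:3,:3]=R.from_euler('xyz',o['eef_rot']).as_matrix(); T[:3,3]=o['ee_pos']; P=T@np.array(c['hand_eye'])
    return c['img'],np.array(c['K']),P,c
def ray(K,P,u,v,z):
    d=np.linalg.inv(K)@[u,v,1]; d=P[:3,:3]@[d[0],-d[1],-d[2]]
    o=P[:3,3]; return o+d*(z-o[2])/d[2]
def save(img,n): cv2.imwrite('pics/'+n,img[:,:,::-1])
E
python3 - <<'E'
from h import *
i=[]
for n in('top','side'):
    img,K,P,c=cam(n); save(img,n+'1.png'); print(n,[k for k in c],K.tolist(),P.round(3).tolist()); np.savez(n+'1.npz',img=img,K=K,P=P)
    if 'dist' in c: print(c['dist'])
print(ctrl.get_obs())
E
```

```text
top ['img', 'K', 'pose'] [[385.62029274433655, 0.0, 278.00099977343484], [0.0, 385.62029274433655, 204.82007692705395], [0.0, 0.0, 1.0]] [[-0.003, 0.988, -0.156, 0.457], [-1.0, 0.0, 0.017, -0.0], [0.017, 0.156, 0.988, 0.905], [0.0, 0.0, 0.0, 1.0]]
side ['img', 'K', 'pose'] [[446.13154358159255, 0.0, 281.69351204428887], [0.0, 446.13154358159255, 208.7085806455933], [0.0, 0.0, 1.0]] [[0.997, 0.065, -0.03, 0.554], [-0.07, 0.776, -0.627, -0.748], [-0.017, 0.628, 0.778, 0.97], [0.0, 0.0, 0.0, 1.0]]
{'time_s': 0.1, 'qpos': array([-1.36262222e+00,  3.00381511e-01,  1.52150199e+00,  1.88531054e-05,
        1.32069817e+00, -6.65839152e-02]), 'joint_vel': array([ 5.43918729e-04, -1.03482636e-03,  2.88474245e-04, -1.96088640e-04,
        2.20401246e-05,  3.21641831e-04]), 'tau': array([ 1.23060734e-03, -5.32645869e+01, -3.53283727e+01,  7.09470478e-02,
        2.34898611e-02, -5.98440670e-05]), 'ee_pos': array([ 0.14919069, -0.52916811,  0.22996892]), 'eef_rot': array([-3.14060704e+00, -8.40256190e-05,  2.74753303e-01]), 'force': array([-0.86882489, -0.28156398, -0.49454766]), 'moment': array([-0.00039863, -0.01394865, -0.00792803]), 'grip_force': 0.0, 'grip_width': 0.09416205114420685}
```

View pics/top1.png

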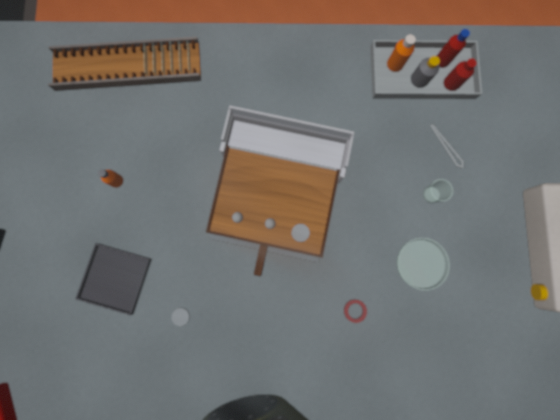

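View pics/side1.png

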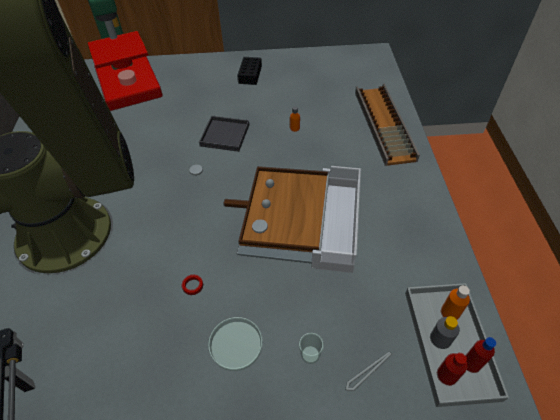

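The top view shows the board with corners near (208,231), (323,254), (341,172) and (228,148). The handle runs from (264,245) to (259,274), the disc is at (300,232), the balls are at (237,217) and (270,224), and the tray is at (114,279). The side view agrees, with the handle at (236,203) and the disc at (260,227).

```bash
python3 - <<'E'
from h import *
D={n:np.load(n+'1.npz') for n in('top','side')}
t=D['top'];s=D['side']
f=lambda d,u,v,z:ray(d['K'],d['P'],u,v,z).round(3)
def blob(d,m,lo,hi,box):
    x0,y0,x1,y1=box; m=m[y0:y1,x0:x1].astype(np.uint8)
    n,l,st,c=cv2.connectedComponentsWithStats(m)
    return [(c[k]+[x0,y0],st[k,2:5].tolist()) for k in range(1,n) if lo<st[k,4]<hi]
I=t['img'].astype(int)
hsv=cv2.cvtColor(t['img'],cv2.COLOR_RGB2HSV)
wood=(hsv[...,1]>90)&(hsv[...,0]<20)
for c,s_ in blob(t,wood,80,20000,(190,130,370,290)): print('wood',c,s_)
b=np.argwhere(wood[248:280,245:275])+[248,245]
(cx,cy),wh,a=cv2.minAreaRect(b[:,::-1].astype(np.float32)); print('handle rect',cx,cy,wh,a,f(t,cx,cy,.056))
for c,s_ in blob(t,(hsv[...,1]<60)&(hsv[...,2]>90),15,600,(215,205,318,245)): print('grey',c,s_,f(t,*c,.055))
for p in [(264,246),(259,274)]: print('h',f(t,*p,.056))
for p in [(208,231),(323,254),(341,172),(228,148)]: print('corner',f(t,*p,.06))
dk=(I.sum(2)<190)
for c,s_ in blob(t,dk,800,6000,(60,230,170,330)):
    print('tray',c,s_,f(t,*c,.012))
m=np.zeros_like(dk,np.uint8);m[230:330,60:170]=dk[230:330,60:170]
cs=max(cv2.findContours(m,0,2)[0],key=cv2.contourArea);r=cv2.minAreaRect(cs);print(r,[f(t,*q,.02) for q in cv2.boxPoints(r)])
print('side handle',f(s,225,203,.05),f(s,247,204,.05),'disc',f(s,260,226,.055),'tray',f(s,225,134,.01))
E
```

```text
wood [272.81292045 200.20779498] [130, 107, 9365]
wood [258.91304348 265.90217391] [8, 18, 92]
handle rect 260.1470642089844 261.41180419921875 (5.3357834815979, 25.951313018798828) 14.03624439239502 [0.467 0.025 0.056]
grey [236.61728395 216.74074074] [10, 10, 81] [0.565 0.077 0.055]
grey [269.44303797 223.15189873] [10, 10, 79] [0.55  0.005 0.055]
grey [300.121673   232.44106464] [19, 18, 263] [ 0.53  -0.063  0.055]
grey [231.00347222 240.61111111] [45, 11, 288] [0.512 0.089 0.055]
h [0.5   0.016 0.056]
h [0.44  0.027 0.056]
corner [0.533 0.139 0.06 ]
corner [ 0.482 -0.112  0.06 ]
corner [ 0.665 -0.157  0.06 ]
corner [0.721 0.099 0.06 ]
((94.81417846679688, 287.0721130371094), (73.3428955078125, 38.87941360473633), 64.8406982421875) [array([0.466, 0.472, 0.02 ]), array([0.503, 0.396, 0.02 ]), array([0.357, 0.317, 0.02 ]), array([0.322, 0.392, 0.02 ])]
side handle [0.439 0.026 0.05 ] [0.498 0.018 0.05 ] disc [ 0.53  -0.062  0.055] tray [0.431 0.349 0.01 ]
```

Emit:
apply_moves(
  deltas=[
    [0, 2, 3.45, 0, 0, 0, -0.03],
    [0, 2, 3.45, 0, 0, 0, -0.03],
    [0, 2, 3.45, 0, 0, 0, -0.03],
    [0, 2, 3.45, 0, 0, 0, -0.03],
    [0, 2, 3.45, 0, 0, 0, -0.03],
    [0, 2, 3.45, 0, 0, 0, -0.03],
    [0, 2, 3.45, 0, 0, 0, -0.03],
    [0, 2, 3.45, 0, 0, 0, -0.03],
    [0, 2, 3.45, 0, 0, 0, -0.03],
    [0, 2, 3.45, 0, 0, 0, -0.03],
  ],
  grip_force=25,
)

```text
time_s: 1.1
ee_pos: [0.3496, -0.1828, 0.2304]
eef_rot: [3.142, 0.0, -0.027]
force: [0.3, -1.4, 0.7]
grip_width: 0.0938
grip_force: 0.0
```

Emit:
apply_moves(
  deltas=[
    [0, 2, 3.45, -1, 0, 0, -0.03],
    [0, 2, 3.45, -1, 0, 0, -0.03],
    [0, 2, 3.45, -1, 0, 0, -0.03],
    [0, 2, 3.45, -1, 0, 0, -0.03],
    [0, 2, 3.45, -1, 0, 0, -0.03],
    [0, 1.8, 3.4, -1, 0, 0, -0.025],
    [0, 0, 0, 0, 0, 0, 0],
    [0, 0, 0, 0, 0, 0, 0],
  ],
)

```text
time_s: 1.9
ee_pos: [0.467, 0.0225, 0.17]
eef_rot: [3.141, 0.001, -0.198]
force: [0.1, -0.5, -0.5]
grip_width: 0.094
grip_force: 0.0
```

```bash
python3 - <<'E'
from h import *
o=ctrl.get_obs(); img,K,P,c=cam('wrist'); save(img,'w1.png'); np.savez('w1.npz',img=img,K=K,P=P); print(o['ee_pos'],o['eef_rot'],o['time_s'],o['qpos'],P.round(3).tolist(),list(c),K[0,0])
E
```

```text
[0.46698494 0.02252299 0.16997034] [ 3.14127752e+00  1.26719860e-03 -1.98385881e-01] 1.9 [-3.01190936e-02  1.80669706e-01  1.81798285e+00 -1.08153405e-04
  1.14424218e+00  1.73910773e+00] [[-0.196, 0.949, 0.247, 0.539], [-0.981, -0.19, -0.05, 0.007], [-0.0, -0.252, 0.968, 0.324], [0.0, 0.0, 0.0, 1.0]] ['img', 'K', 'hand_eye'] 308.28999105232
```

View pics/w1.png

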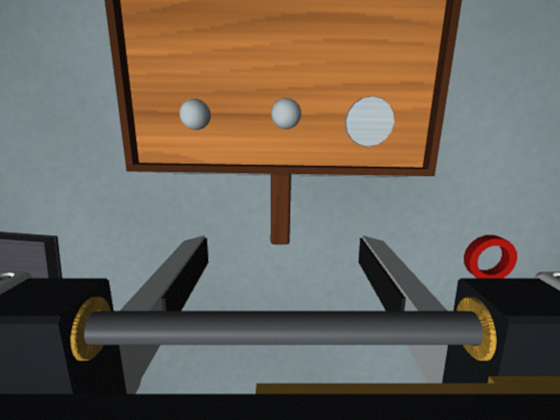

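The handle runs straight from (281,174) to (280,243), so the yaw matches. The board edge is near row 172 and the disc is at (370,121).

```bash
python3 - <<'E'
from h import *
w=np.load('w1.npz');f=lambda u,v,z:ray(w['K'],w['P'],u,v,z).round(4)
print('base',f(281,174,.060),'tip',f(280,243,.055),'edges',f(128,169,.068),f(435,175,.068),'disc',f(370,121,.064),'b',f(195,114,.07),f(286,113,.07))
E
```

```text
base [0.502  0.0158 0.06  ] tip [0.4384 0.0296 0.055 ] edges [0.5322 0.1394 0.068 ] [ 0.4771 -0.1104  0.068 ] disc [ 0.5308 -0.0637  0.064 ] b [0.5633 0.0726 0.07  ] [0.55  0.002 0.07 ]
```

Emit:
apply_moves(
  deltas=[
    [0, -0.1, 0.07, -3, 0, 0, -0.012],
    [0, 0, 0, -4, 0, 0, 0],
    [0, 0, 0, -3, 0, 0, 0],
    [0, 0, 0, -1.4, 0, 0, 0],
    [0, 0, 0, 0, 0, 0, 0],
    [255, 0, 0, 0, 0, 0, 0],
    [255, 0, 0, 0, 0, 0, 0],
    [255, 0, 0, 0, 0, 0, 0],
    [255, 0, 0, 0, 0, 0, 0],
    [255, 0, 0, 0, 0, 0, 0],
  ],
)

```text
time_s: 2.95
ee_pos: [0.4664, 0.0228, 0.0568]
eef_rot: [-3.141, -0.001, -0.212]
force: [0.2, -0.1, 0.2]
grip_width: 0.0575
grip_force: 0.0
```

Emit:
apply_moves(
  deltas=[
    [255, 0, 0, 0, 0, 0, 0],
    [255, 0, 0, 0, 0, 0, 0],
    [255, 0, 0, 0, 0, 0, 0],
  ],
)

```text
time_s: 3.25
ee_pos: [0.4662, 0.0229, 0.0564]
eef_rot: [3.142, 0.0, -0.212]
force: [-0.5, 0.3, 0.3]
grip_width: 0.0334
grip_force: 0.0
```

```bash
python3 - <<'E'
import numpy as np
x,z=-.24,-.001+0
n=10;T=.36;p=(x,z)
for k in range(1,n+1):
    t=T*k/n; q=(x*np.cos(t)+z*np.sin(t),-x*np.sin(t)+z*np.cos(t)); d=(q[0]-p[0])*100;print(round(d*.978,3),round(-d*.208,3),round((q[1]-p[1])*100,3)); p=q
E
```

```text
0.012 -0.002 0.864
0.042 -0.009 0.863
0.072 -0.015 0.861
0.103 -0.022 0.858
0.133 -0.028 0.853
0.163 -0.035 0.848
0.192 -0.041 0.841
0.222 -0.047 0.834
0.251 -0.053 0.825
0.28 -0.06 0.815
```

Emit:
apply_moves(
  deltas=[
    [255, 0, 0, 0, 0, 0, 0],
    [255, 0, 0, 0, 0, 0, 0],
    [255, 0, 0, 0, 0, 0, 0],
    [255, 0, 0, 0, 0, 0, 0],
    [255, 0, 0, 0, 0, 0, 0],
  ],
)

```text
time_s: 3.75
ee_pos: [0.4667, 0.0251, 0.0565]
eef_rot: [-3.138, -0.001, -0.212]
force: [5.9, 24.3, -3.0]
grip_width: 0.0177
grip_force: 25.0
```

Emit:
apply_moves(
  deltas=[
    [255, 0.05, 0.22, 0, 0, 0, 0],
    [255, 0, 0, 0, 0, 0, 0],
  ],
)

```text
time_s: 3.95
ee_pos: [0.4668, 0.0253, 0.0564]
eef_rot: [-3.141, 0.0, -0.212]
force: [1.1, 3.1, -2.0]
grip_width: 0.0177
grip_force: 25.0
```

Emit:
apply_moves(
  deltas=[
    [255, 0.01, 0, 0.86, 0.0075, 0.0352, 0],
    [255, 0.04, -0.01, 0.86, 0.0075, 0.0352, 0],
    [255, 0.07, -0.015, 0.86, 0.0075, 0.0352, 0],
    [255, 0.1, -0.02, 0.86, 0.0075, 0.0352, 0],
    [255, 0.13, -0.03, 0.85, 0.0075, 0.0352, 0],
  ],
)

```text
time_s: 4.45
ee_pos: [0.4708, 0.0245, 0.0997]
eef_rot: [-3.141, 0.18, -0.212]
force: [6.2, 2.6, -5.7]
grip_width: 0.0173
grip_force: 25.0
```

Emit:
apply_moves(
  deltas=[
    [255, 0.16, -0.035, 0.85, 0.0075, 0.0352, 0],
    [255, 0.19, -0.04, 0.84, 0.0075, 0.0352, 0],
    [255, 0.22, -0.045, 0.83, 0.0075, 0.0352, 0],
    [255, 0.25, -0.055, 0.82, 0.0075, 0.0352, 0],
    [255, 0, 0, 0, 0, 0, 0],
    [255, 0, 0, 0, 0, 0, 0],
    [255, 0, 0, 0, 0, 0, 0],
    [255, 0, 0, 0, 0, 0, 0],
    [255, 0, 0, 0, 0, 0, 0],
    [255, 0, 0, 0, 0, 0, 0],
  ],
)

```text
time_s: 5.45
ee_pos: [0.4793, 0.0226, 0.1326]
eef_rot: [-3.141, 0.321, -0.213]
force: [8.3, 2.6, -5.7]
grip_width: 0.0176
grip_force: 25.0
```

Emit:
apply_moves(
  deltas=[
    [255, 0, 0, 0, 0, 0, 0],
    [255, 0, 0, 0, 0, 0, 0],
    [255, 0, 0, 0, 0, 0, 0],
    [255, 0, 0, 0, 0, 0, 0],
    [255, 0, 0, 0, 0, 0, 0],
    [255, 0, 0, 0, 0, 0, 0],
    [255, 0, 0, 0, 0, 0, 0],
    [255, 0, 0, 0, 0, 0, 0],
    [255, 0, 0, 0, 0, 0, 0],
    [255, 0, 0, 0, 0, 0, 0],
  ],
)

```text
time_s: 6.45
ee_pos: [0.4794, 0.0226, 0.1326]
eef_rot: [-3.141, 0.321, -0.213]
force: [8.9, 2.7, -6.2]
grip_width: 0.018
grip_force: 25.0
```

```bash
python3 - <<'E'
from h import *
a=[]
for n in('top','side'):
    img,K,P,c=cam(n); a.append(img[90:290,190:390] if n=='top' else img[130:330,200:400])
save(np.hstack([cv2.resize(x,(400,400)) for x in a]),'tilt.png')
E
```

```text
(no output)
```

View pics/tilt.png

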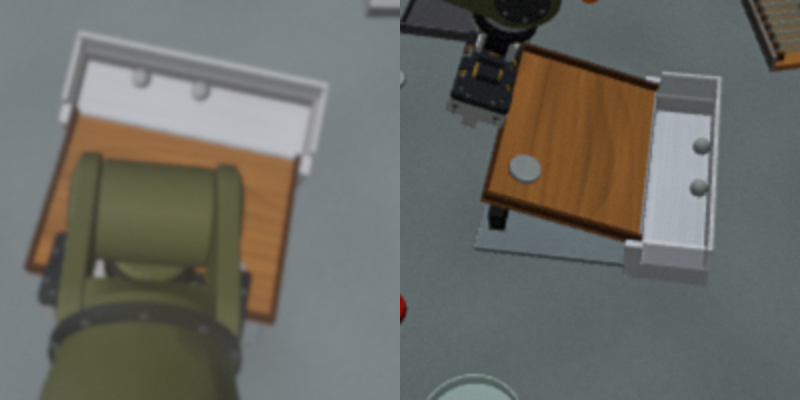

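The crops show both balls in the trough, at about (141,78) and (200,91) in the left one. The disc is still on the board, at (525,168) in the right one. Next I lower the board along the same arc.

Emit:
apply_moves(
  deltas=[
    [255, -0.25, 0.055, -0.82, -0.0075, -0.0352, 0],
    [255, -0.22, 0.045, -0.83, -0.0075, -0.0352, 0],
    [255, -0.19, 0.04, -0.84, -0.0075, -0.0352, 0],
    [255, -0.16, 0.035, -0.85, -0.0075, -0.0352, 0],
    [255, -0.13, 0.03, -0.85, -0.0075, -0.0352, 0],
    [255, -0.1, 0.02, -0.86, -0.0075, -0.0352, 0],
    [255, -0.07, 0.015, -0.86, -0.0075, -0.0352, 0],
    [255, -0.04, 0.01, -0.86, -0.0075, -0.0352, 0],
    [255, -0.01, 0, -0.86, -0.0075, -0.0352, 0],
    [255, 0, 0, 0, 0, 0, 0],
  ],
)

```text
time_s: 7.55
ee_pos: [0.4667, 0.0253, 0.0562]
eef_rot: [-3.141, -0.002, -0.212]
force: [2.7, 4.7, -1.7]
grip_width: 0.018
grip_force: 25.0
```

Emit:
apply_moves(
  deltas=[
    [255, 0, 0, 0, 0, 0, 0],
    [255, 0, 0, 0, 0, 0, 0],
    [255, 0, 0, 0, 0, 0, 0],
  ],
)

```text
time_s: 7.85
ee_pos: [0.4667, 0.0253, 0.0564]
eef_rot: [-3.141, 0.001, -0.212]
force: [1.1, 5.4, -2.2]
grip_width: 0.0176
grip_force: 25.0
```

Emit:
apply_moves(
  deltas=[
    [92, 0, 0, 0, 0, 0, 0],
    [92, 0, 0, 0, 0, 0, 0],
    [92, 0, 0, 0, 0, 0, 0],
    [92, 0, 0, 0, 0, 0, 0],
    [92, 0, 0, 0, 0, 0, 0],
    [92, 0, 0, 0, 0, 0, 0],
    [92, 0, 0, 3, 0, 0, 0],
    [92, 0, 0, 4, 0, 0, 0],
    [92, 0, 0, 4, 0, 0, 0],
    [92, 0, 0, 0, 0, 0, 0],
  ],
)

```text
time_s: 8.85
ee_pos: [0.4687, 0.025, 0.1712]
eef_rot: [-3.14, -0.008, -0.212]
force: [0.6, -0.1, 0.5]
grip_width: 0.0601
grip_force: 0.0
```

Emit:
apply_moves(
  deltas=[
    [92, 0, -2, 0, 0, 0, 0],
    [92, 1, -4, 0, 0, 0, 0],
    [92, 1, -2.8, 0, 0, 0, 0],
    [92, 0, 0, 0, 0, 0, 0],
    [92, 0, 0, 0, 0, 0, 0],
  ],
)

```text
time_s: 9.35
ee_pos: [0.4864, -0.0631, 0.1656]
eef_rot: [-3.141, 0.001, -0.213]
force: [-0.3, 0.3, 0.8]
grip_width: 0.0603
grip_force: 0.0
```

```bash
python3 - <<'E'
from h import *
o=ctrl.get_obs(); img,K,P,c=cam('wrist'); t,Kt,Pt,_=cam('top'); s,Ks,Ps,_=cam('side')
np.savez('w2.npz',img=img,K=K,P=P); np.savez('s2.npz',img=s,K=Ks,P=Ps);np.savez('t2.npz',img=t,K=Kt,P=Pt)
save(np.hstack([cv2.resize(img,(533,400)),cv2.resize(s[150:290,200:400],(267,400))]),'w2.png'); print(o['ee_pos'],o['time_s'])
E
```

```text
[ 0.48639599 -0.06311428  0.16564296] 9.35
```

View pics/w2.png

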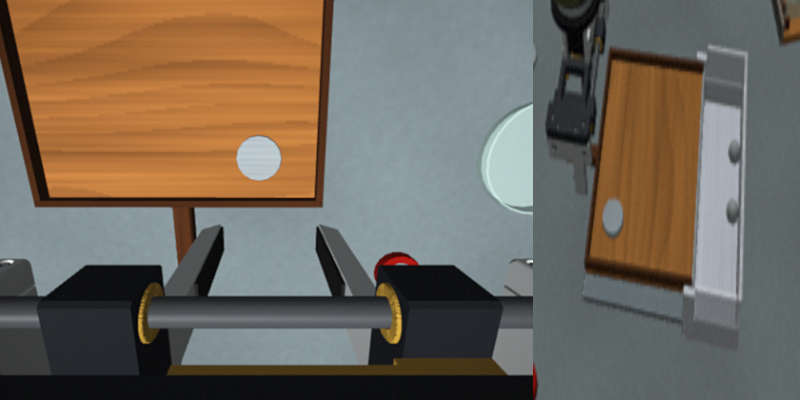

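The board is down, the disc is at about (272,166) in the full wrist image, and the balls are in the trough. Next I triangulate the disc across views and measure the tray from the top view.

```bash
python3 - <<'E'
from h import *
def ro(d,u,v):
    q=np.linalg.inv(d['K'])@[u,v,1]; q=d['P'][:3,:3]@[q[0],-q[1],-q[2]]; return d['P'][:3,3],q/np.linalg.norm(q)
def disc(n,box):
    d=np.load(n+'.npz'); h=cv2.cvtColor(d['img'],cv2.COLOR_RGB2HSV); x0,y0,x1,y1=box
    m=((h[...,1]<60)&(h[...,2]>90)).astype(np.uint8)[y0:y1,x0:x1]
    c=max(cv2.findContours(m,0,1)[0],key=cv2.contourArea); e=cv2.fitEllipse(c); u=np.array(e[0])+[x0,y0]; print(n,u.round(1),np.round(e[1],1)); return d,u
V=[disc('w2',(235,130,310,205)),disc('w1',(335,85,410,155)),disc('s2',(248,214,275,238)),disc('top1',(288,222,314,243))]
def tri(V):
    A=np.zeros((3,3));b=np.zeros(3)
    for d,u in V:
        o,q=ro(d,*u);M=np.eye(3)-np.outer(q,q);A+=M;b+=M@o
    return np.linalg.solve(A,b).round(4)
print(tri(V[:2]),tri(V[2:]),tri(V))
for z in(.055,.06): print([ray(d['K'],d['P'],*u,z).round(4) for d,u in V])
t=np.load('top1.npz')
g=t['img'].astype(int).sum(2); print(g[279,60:170:6], g[225:330:6,115])
cr=[ray(t['K'],t['P'],*p,.02) for p in[(97,244),(151,259),(133,313),(78,298)]];print(np.round(cr,3),np.mean(cr,0))
E
```

```text
w2 [271.6 165.6] [46.1 46.4]
w1 [369.3 120.9] [46.5 50.4]
s2 [259.3 225.4] [11.5 15.1]
top1 [300.1 232.4] [17.2 17.7]
[ 0.5307 -0.0643  0.0602] [ 0.5288 -0.0629  0.0588] [ 0.5297 -0.0638  0.0596]
[array([ 0.5301, -0.064 ,  0.055 ]), array([ 0.5306, -0.0656,  0.055 ]), array([ 0.5283, -0.0601,  0.055 ]), array([ 0.5296, -0.0631,  0.055 ])]
[array([ 0.5306, -0.0643,  0.06  ]), array([ 0.5308, -0.0643,  0.06  ]), array([ 0.5284, -0.0639,  0.06  ]), array([ 0.5292, -0.0628,  0.06  ])]
[352 354 346 353 164 229 235 235 235 238 242 242 247 248 222 354 358 358
 358] [349 344 343 343 233 241 239 238 239 238 235 231 232 236 205 354 354 356]
[[0.507 0.396 0.02 ]
 [0.473 0.272 0.02 ]
 [0.355 0.306 0.02 ]
 [0.388 0.429 0.02 ]] [0.43053313 0.35097021 0.02      ]
```

Emit:
apply_moves(
  deltas=[
    [92, 2.2, 0, 0, 0, 0, 0],
    [92, 2.2, 0.05, 0, 0, 0, 0],
    [92, 0, 0, -3, 0, 0, 0],
    [92, 0, 0, -3, 0, 0, 0],
    [92, 0, 0, -1.5, 0, 0, 0],
    [92, 0, 0, -0.7, 0, 0, 0],
    [92, 0, 0, 0, 0, 0, 0],
    [92, 0, 0, 0, 0, 0, 0],
  ],
)

```text
time_s: 10.3
ee_pos: [0.5311, -0.0622, 0.0853]
eef_rot: [-3.142, -0.001, -0.212]
force: [1.0, -1.1, 0.2]
grip_width: 0.0597
grip_force: 0.0
```

Emit:
apply_moves(
  deltas=[
    [92, 0, 0, -0.2, 0, 0, 0],
    [92, 0, 0, -0.1, 0, 0, 0],
    [92, 0, 0, -0.1, 0, 0, 0],
    [92, 0, 0, 0, 0, 0, 0],
  ],
)

```text
time_s: 10.7
ee_pos: [0.5307, -0.0625, 0.0805]
eef_rot: [-3.142, -0.0, -0.212]
force: [0.2, 0.1, 0.6]
grip_width: 0.0603
grip_force: 0.0
```

Emit:
apply_moves(
  deltas=[
    [255, 0, 0, -0.05, 0, 0, 0],
    [255, 0, 0, 0, 0, 0, 0],
    [255, 0, 0, 0, 0, 0, 0],
    [255, 0, 0, 0, 0, 0, 0],
    [255, 0, 0, 0, 0, 0, 0],
    [255, 0, 0, 0, 0, 0, 0],
  ],
  grip_force=20,
)

```text
time_s: 11.3
ee_pos: [0.5307, -0.0625, 0.08]
eef_rot: [3.142, -0.0, -0.212]
force: [0.5, -0.5, 0.3]
grip_width: 0.0392
grip_force: 20.0
```

Emit:
apply_moves(
  deltas=[
    [255, 0, 0, 1, 0, 0, 0],
    [255, 0, 0, 4, 0, 0, 0],
    [255, 0, 0, 4, 0, 0, 0],
    [255, 0, 0, 2, 0, 0, 0],
    [255, 0, 0, 0, 0, 0, 0],
  ],
)

```text
time_s: 11.8
ee_pos: [0.5318, -0.0626, 0.1935]
eef_rot: [-3.141, -0.006, -0.212]
force: [-0.4, -0.3, -0.5]
grip_width: 0.0392
grip_force: 20.0
```

Emit:
apply_moves(
  deltas=[
    [255, -0.3, 1, 0, 0, 0, 0.05],
    [255, -0.6, 2.5, 0, 0, 0, 0.1],
    [255, -0.65, 2.8, 0, 0, 0, 0.1],
    [255, -0.65, 2.8, 0, 0, 0, 0.1],
    [255, -0.65, 2.8, 0, 0, 0, 0.1],
    [255, -0.65, 2.8, 0, 0, 0, 0.1],
    [255, -0.65, 2.8, 0, 0, 0, 0.1],
    [255, -0.65, 2.8, 0, 0, 0, 0.1],
    [255, -0.65, 2.8, 0, 0, 0, 0.1],
    [255, -0.65, 2.8, 0, 0, 0, 0.1],
  ],
)

```text
time_s: 12.8
ee_pos: [0.4689, 0.1975, 0.1888]
eef_rot: [-3.141, 0.002, 0.742]
force: [-0.1, 0.4, -0.2]
grip_width: 0.0394
grip_force: 20.0
```

Emit:
apply_moves(
  deltas=[
    [255, -0.65, 2.8, 0, 0, 0, 0.1],
    [255, -0.65, 2.8, 0, 0, 0, 0.1],
    [255, -0.65, 2.8, 0, 0, 0, 0.1],
    [255, -0.65, 2.8, 0, 0, 0, 0.1],
    [255, -0.65, 2.8, 0, 0, 0, 0.1],
    [255, -0.4, 1.05, 0, 0, 0, 0.06],
    [255, 0, 0, 0, 0, 0, 0],
    [255, 0, 0, 0, 0, 0, 0],
  ],
)

```text
time_s: 13.6
ee_pos: [0.433, 0.3466, 0.1891]
eef_rot: [-3.141, 0.001, 1.296]
force: [0.1, -0.5, -1.0]
grip_width: 0.0389
grip_force: 20.0
```

```bash
python3 - <<'E'
from h import *
o=ctrl.get_obs(); img,K,P,c=cam('wrist'); s,_,_,_=cam('side')
np.savez('w3.npz',img=img,K=K,P=P)
save(np.hstack([cv2.resize(img,(533,400)),cv2.resize(s[60:200,180:380],(267,400))]),'w3.png'); print(o['ee_pos'],o['eef_rot'],o['grip_width'],o['qpos'][5])
E
```

```text
[0.43304017 0.34655003 0.18908544] [-3.14080104e+00  1.20714614e-03  1.29615633e+00] 0.03889980381734767 0.8836317014593141
```

View pics/w3.png

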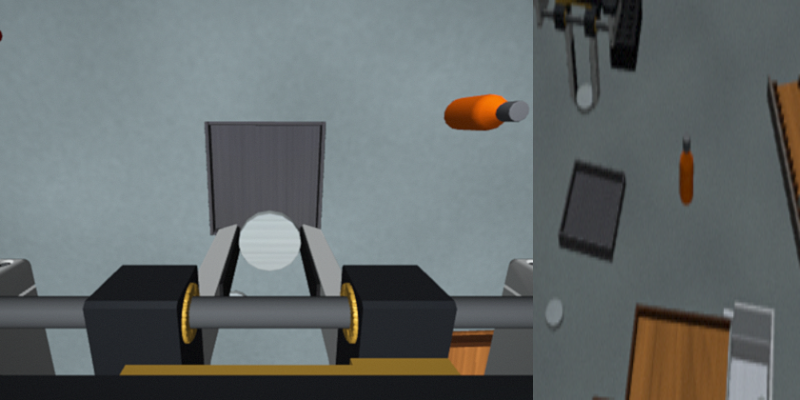

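The disc is held level between the tips at (269,240). The tray's far rim corners are at (205,122) and (325,122) in the scaled picture, and the jaws are in line with the tray walls.

```bash
python3 - <<'E'
from h import *
w=np.load('w3.npz');s=560/533
a,b=[ray(w['K'],w['P'],u*s,122*1.05,.02) for u in(205,325)]
d=b-a;L=np.linalg.norm(d);d/=L;n=np.array([d[1],-d[0],0]);print(a.round(3),b.round(3),L,'centre',((a+b)/2+.065*n).round(4),((a+b)/2-.065*n).round(4))
E
```

```text
[0.387 0.434 0.02 ] [0.51 0.4  0.02] 0.12791396348210138 centre [0.431  0.3545 0.02  ] [0.4662 0.4796 0.02  ]
```

Emit:
apply_moves(
  deltas=[
    [255, -0.2, 0.5, -2, 0, 0, 0],
    [255, 0, 0, -4, 0, 0, 0],
    [255, 0, 0, -4, 0, 0, 0],
    [255, 0, 0, -3, 0, 0, 0],
    [255, 0, 0, -1.5, 0, 0, 0],
    [255, 0, 0, -0.6, 0, 0, 0],
    [255, 0, 0, -0.2, 0, 0, 0],
    [255, 0, 0, 0, 0, 0, 0],
    [255, 0, 0, 0, 0, 0, 0],
  ],
)

```text
time_s: 14.6
ee_pos: [0.4318, 0.3524, 0.0382]
eef_rot: [3.14, -0.002, 1.298]
force: [0.9, -0.2, -0.5]
grip_width: 0.0389
grip_force: 20.0
```

Emit:
apply_moves(
  deltas=[
    [255, 0, 0, -0.3, 0, 0, 0],
    [255, 0, 0, -0.2, 0, 0, 0],
    [255, 0, 0, -0.1, 0, 0, 0],
    [255, 0, 0, 0, 0, 0, 0],
  ],
)

```text
time_s: 15.0
ee_pos: [0.4312, 0.352, 0.0308]
eef_rot: [-3.141, 0.0, 1.298]
force: [-0.4, 0.5, -0.4]
grip_width: 0.0395
grip_force: 20.0
```

Emit:
apply_moves(
  deltas=[
    [92, 0, 0, 0, 0, 0, 0],
    [92, 0, 0, 0, 0, 0, 0],
    [92, 0, 0, 0, 0, 0, 0],
    [92, 0, 0, 0, 0, 0, 0],
    [92, 0, 0, 2, 0, 0, 0],
    [92, 0, 0, 4, 0, 0, 0],
    [92, 0, 0, 4, 0, 0, 0],
    [92, -2, -2, 3, 0, 0, 0],
    [92, -2, -3, 0, 0, 0, 0],
    [92, 0, 0, 0, 0, 0, 0],
  ],
)

```text
time_s: 16.0
ee_pos: [0.3897, 0.3001, 0.1617]
eef_rot: [3.141, -0.0, 1.297]
force: [-0.2, 0.8, 0.5]
grip_width: 0.0603
grip_force: 0.0
```

```bash
python3 - <<'E'
from h import *
img,K,P,c=cam('wrist'); s,_,_,_=cam('side')
save(np.hstack([cv2.resize(img,(400,300)),cv2.resize(s[80:290,160:400],(400,300))]),'end.png'); print(ctrl.get_obs()['force'])
E
```

```text
[ 0.07557794 -0.31471897  0.15670231]
```

View pics/end.png

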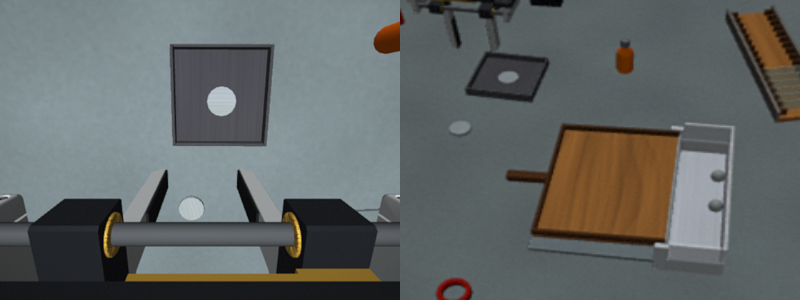

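The disc lies flat in the middle of the tray, at (221,101). The balls are in the trough, the board is down, and the arm is clear of everything.

```bash
python3 -c "
from station import ctrl
print(ctrl.hand_in())"
```

```text
the job is handed in; nothing more can be done
None
```

The job is handed in at about 16 s of the 59 s; the last pictures show both balls in the trough, the board down and the disc flat in the middle of the square tray, but the hand-in returned no verdict.

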